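Put the matching lids on the tilted screening boxes

TASK

The three open screening boxes on the sloped stands are ready to be closed: find each one's matching lid among those lying on the bench and put it on, its step down inside the walls and its plate lying flat on the rim all round. One lid fits none of the boxes; leave it and everything else on the bench where they are.

Things in the scene. Friction and masses are not known exactly. Their poses are not given: they have to be found in the camera images.
- lid_long: loose bare aluminium lid, oblong 74 (x) by 150 mm (y), plate 4 mm thick; under it a step 60 by 136 mm, 8 mm deep (its lowest 3 mm drawn in 4 mm), goes inside the box. Strap handle on top, along y: bar 56 (y) by 12 (x) by 12 mm, its middle 30 mm above the origin. Origin: centre of the plate's underside (8 mm above the table as it lies); z up. About 0.15 kg.
- lid_square: loose bare aluminium lid, square 96 by 96 mm, plate 4 mm thick; under it a step 82 by 82 mm, 8 mm deep (its lowest 3 mm drawn in 4 mm), goes inside the box. Strap handle on top, along y: bar 56 (y) by 12 (x) by 12 mm, its middle 30 mm above the origin. Origin: centre of the plate's underside (8 mm above the table as it lies); z up. About 0.15 kg.
- lid_round: loose bare aluminium lid, round, diameter 100 mm, plate 4 mm thick; under it a step 84 mm diameter, 8 mm deep (its lowest 3 mm drawn in 4 mm), goes inside the box. Strap handle on top, along y: bar 56 (y) by 12 (x) by 12 mm, its middle 30 mm above the origin. Origin: centre of the plate's underside (8 mm above the table as it lies); z up. About 0.15 kg.
- lid_spare: loose bare aluminium lid, oblong 90 (x) by 124 mm (y), plate 4 mm thick; under it a step 76 by 110 mm, 8 mm deep (its lowest 3 mm drawn in 4 mm), goes inside the box. Strap handle on top, along y: bar 56 (y) by 12 (x) by 12 mm, its middle 30 mm above the origin. Origin: centre of the plate's underside (8 mm above the table as it lies); z up. About 0.15 kg. Fits no box: a spare.
- box_long: open aluminium box, circuit board inside, oblong, 74 mm up the slope (x) by 150 mm across (y) outside, 45 deep, mouth 66 by 142 mm; fixed on a dark stand, mouth leaning 35 deg from level towards the stand's -x (robot side). Origin: mouth centre in the rim's plane, 80 mm above the table; z straight out of the mouth, y level, x up the slope. A seated lid's origin comes here.
- box_square: open aluminium box, circuit board inside, square 96 by 96 mm outside, 45 deep, mouth 88 by 88 mm; fixed on a dark stand, mouth leaning 30 deg from level towards the stand's -x (robot side). Origin: mouth centre in the rim's plane, 85 mm above the table; z straight out of the mouth, y level, x up the slope. A seated lid's origin comes here.
- box_round: open aluminium box, circuit board inside, round, diameter 100 mm outside, 45 deep, mouth 92 mm diameter; fixed on a dark stand, mouth leaning 25 deg from level towards the stand's -x (robot side). Origin: mouth centre in the rim's plane, 84 mm above the table; z straight out of the mouth, y level, x up the slope. A seated lid's origin comes here.
- bottle: bystander: white plastic solvent bottle, 60 mm diameter, 180 mm tall, upright; origin: centre of its base
- mug: bystander: white mug, 76 mm diameter, 90 mm tall, handle at its +y; origin: centre of its base
- spool: bystander: metal solder spool, 60 mm diameter, 50 mm tall, on end; origin: centre of its base
- screwdriver: bystander: screwdriver 180 mm long lying along its x; origin: centre of its underside
- meter: bystander: black hand-held multimeter 150 (x) by 76 by 36 mm lying flat; origin: centre of its underside
- heatsink: bystander: dark finned heat sink 50 by 80 (y) by 42 mm; origin: centre of its underside
- lens: bystander: lens in a ring mount on a black base, 60 by 90 (y) mm, 110 mm tall; origin: centre of its base
There are look-alikes about, which are no part of the job. What is shaped like the part that bears box_long but red is not meant. Leave any brown look-alike of the lid_square alone.

How it is judged:
At the end, for the whole second after the job is handed in: Each of the long, square and round lids lies at rest on its own box, handle outwards: lid origin within 8 mm of the box's mouth centre, within 3 mm of the rim plane, and within 0.06 rad of parallel to it (z of lid_long in the frame of box_long between -0.003 and 0.003 m and distance between lid_long and box_long below 0.008 m and angle between the z axis of lid_long and the z axis of box_long, either way round below 0.06 rad and angle between each of lid_long, lid_square, lid_round's own z axis and vertical below 1 rad and linear speed of each of lid_long, lid_square, lid_round below 0.02 m/s and z of lid_square in the frame of box_square between -0.003 and 0.003 m and distance between lid_square and box_square below 0.008 m and angle between the z axis of lid_square and the z axis of box_square, either way round below 0.06 rad and z of lid_round in the frame of box_round between -0.003 and 0.003 m and distance between lid_round and box_round below 0.008 m and angle between the z axis of lid_round and the z axis of box_round, either way round below 0.06 rad); the robot touches nothing.
It fails at once if the spare lid is moved more than 30 mm (distance of lid_spare from where it was at the start of the episode above 0.03 m).
It fails at once if another thing on the bench is moved more than 30 mm (distance of any of bottle, mug, spool, screwdriver, meter, heatsink, lens from where it was at the start of the episode above 0.03 m).
It fails at once if the bottle, mug, spool or lens is tipped over (angle between any of bottle, mug, spool, lens's own z axis and vertical above 0.6 rad).
It also fails if it takes over 72 s, if anything falls off the work surface, if the arm or the gripper's body presses on something with over 40 N, if the wrist force passes 120 N, or if a joint passes its speed limit or range.

ROBOT

A 7-joint arm with a two-finger parallel gripper is mounted at the origin on the work surface. World frame = base frame: x ahead of the robot, y to its left, z up, the work surface at z = 0. Lengths are in m, angles in rad, forces in N, time in s.
With the tool pointing down it reaches from about 0.4 to 0.875 m from the base axis. Payload 4.4 kg.
Tool frame: the origin (TCP) lies on the centre line of the jaws, within the pads' length; the fingertips stand 14 mm ahead of it and the grasp point (between the pads) lies 5 mm behind it; z points along the fingers, y is the line along which they close (so a half turn about z gives the same grasp; the last joint's range is limited). The gripper opens to 85 mm and grips with 20 to 120 N. Pads are 22 mm wide; open, the fingers measure 114 mm over their backs; the gripper's body (76 mm by 85 mm) begins 54 mm behind the grasp point. The pads swing forward as they close: fully open they stand 13 mm farther back than shut.
Start: joints at [1.172, 0.628, 0.038, 1.517, -0.027, 0.996, -0.02], TCP at [0.212, -0.614, 0.245] pointing down, gripper open.
Joint ranges: [-3.06, 3.06], [-0.37, 2.12], [-1.25, 1.32], [0.18, 2.47], [-1.1, 4.24], [0.23, 1.98], [-2.94, 2.94]. Speed limits (rad/s): [2.57, 2.57, 3.14, 3.14, 3.14, 3.14, 3.14].

INTERFACE

Orientations are given as a unit quaternion [x, y, z, w].
In Python, from workcell import bot, viewer, workorder gives the robot as it stands.
- The arm moves only by the tool jog_arm, never from a script. Its argument "motion" is a list that holds one entry, the list of rows, each a list of 7 numbers: the shift along the tool's x, y, z in cm, then the turn, a rotation vector about the tool's x, y, z in rad, then the opening, from -1 (shut) to 1 (fully open). A call has 1 to 12 rows; each row is the pose to reach, as a shift and turn from the pose commanded when the call began, along the tool's axes at that moment; what a row does not reach only later rows make up. A row lasts 1/12 s, in which the tool goes at most 41.7 mm and 7.16 degrees, less where a joint would pass 70% of its speed; a pose out of reach is approached as far as the arm can. A call with a gripper value outside its range is refused whole. The fingers move at their own pace and stop on an object; "force" is the grip in N (left out, the last holds). Time passes only in rows, so rows that repeat a pose let the fingers close. It gives the time, the measured TCP pose, the force, the opening and the grip force at its end, in the units of the state.
- bot.get_state(): the state, without advancing time (a new reading comes with each control period).
- viewer.camera(name): name is "scene" or "top"; returns a dict with "img" (480x640x3 uint8, red, green, blue), "fx", "fy", "cx", "cy" (pixels), "dist_coeffs" ([k1, k2, p1, p2, k3] as OpenCV has them; the pictures are not rectified), "R" (3x3) and "t" (3): a world point X has camera coordinates R X + t. Camera axes: x right, y down, z forward; pixel columns grow to the right and rows downward; lengths in m; the calibration is good to about 2 mm. A picture is of the moment at which its call begins. There is no depth.
- workorder.sign_off(): hands the job in; it is judged then, once.
The state is a dict: "clock": time; "qpos": joint angles; "joint_vel": joint speeds; "joint_efforts": joint torques, N m; "tcp_pos": TCP position; "tool_rot": TCP orientation; "force": force on the tool from outside, world axes, zero at the start; "wrist_torque": the same for the moment, N m; "width": finger opening in m; "gripper_force": force on a finger pad.
Only numpy, scipy, OpenCV 4.12 (cv2) and the standard library are available. Lean on these libraries where they do the work, as an engineer would, in place of code of your own. Each camera call takes 0.05 s, during which the arm holds its last target. There are 200 camera calls.

## Working session

There is one attempt and no reset: what is moved stays moved. The work goes in short steps, Python scripts to look and compute and a tool call to move; the robot and the scene stay as the last step left them, time stands still between calls to the robot, and variables do not carry over. Pictures are saved under pics/ and viewed, at most 10 in all, crops included, and the job is handed in when it is done.

Besides the shell and the picture viewer there is one more tool, called after "Call:" in YAML: its name, and indented under it one key for each argument. jog_arm: Moves the arm, as the interface text tells. Its arguments: {"type":"object","properties":{"motion":{"type":"array","items":{"type":"array","items":{"type":"array","items":{"type":"number"}}}},"force":{"type":"number"}},"required":["motion"]}

```bash
ls; mkdir -p pics
python3 - <<'E'
from workcell import bot,viewer
import cv2,numpy as np
s=bot.get_state(); print({k:np.round(v,3).tolist() for k,v in s.items()})
for n in("scene","top"):
    c=viewer.camera(n); cv2.imwrite(f"pics/{n}0.png",c["img"][:,:,::-1])
    print(n,c["fx"],c["fy"],c["cx"],c["cy"],c["dist_coeffs"],np.round(c["R"],4).tolist(),c["t"])
E
```

```text
pics
{'clock': 0.0, 'qpos': [1.172, 0.629, 0.038, 1.518, -0.027, 0.996, -0.02], 'joint_vel': [0.0, -0.001, -0.001, -0.001, 0.001, 0.001, -0.001], 'joint_efforts': [-0.0, -56.341, 1.226, -19.345, 0.011, 0.01, -0.0], 'tcp_pos': [0.212, -0.614, 0.244], 'tool_rot': [0.986, 0.166, -0.0, -0.001], 'force': [0.079, 0.537, -1.151], 'wrist_torque': [-0.035, -0.016, -0.03], 'gripper_force': 0.0, 'width': 0.085}
scene 561.8033752465199 561.8033752465199 321.13293290662267 232.71914987303882 [-0.06575574  0.          0.          0.          0.        ] [[0.7082, 0.7059, 0.0146], [0.6163, -0.608, -0.5004], [-0.3444, 0.3634, -0.8656]] [-0.32054714 -0.36586183  1.57925919]
top 522.5685424806982 522.5685424806982 329.33512002273807 237.08663675448696 [0.02713181 0.         0.         0.         0.        ] [[-0.0625, -0.998, 0.0053], [-0.9734, 0.0597, -0.2211], [0.2203, -0.019, -0.9752]] [-0.06468317  0.56953501  1.25638316]
```

View pics/top0.png

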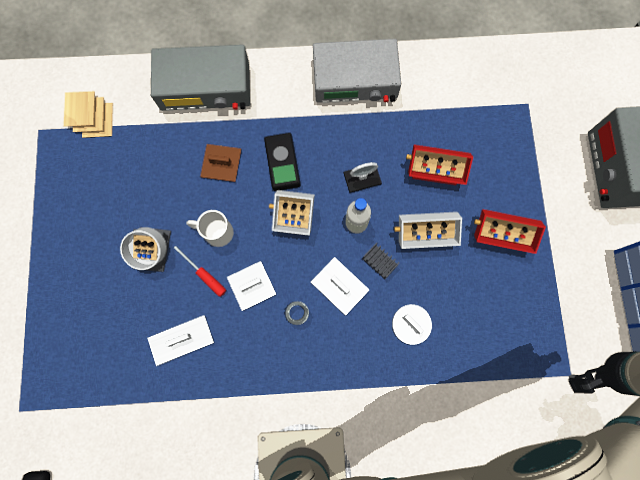

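View pics/scene0.png

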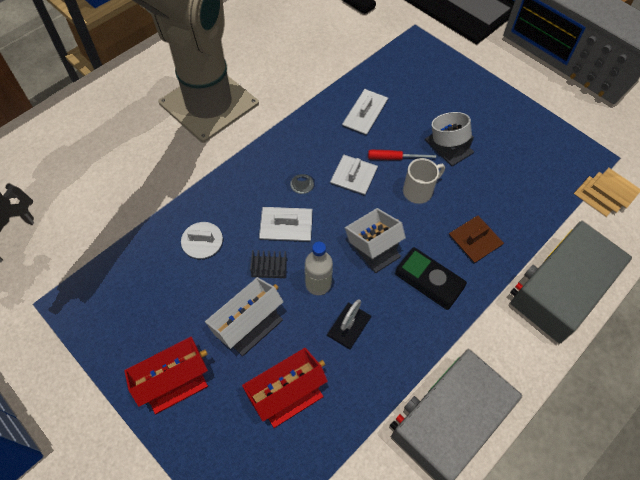

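The top view shows, by pixel:
- **Lids:** round (412,324), oblong (340,286), square (251,286) and a slim oblong (181,340).
- **Boxes:** aluminium long (430,231), square (293,214) and round (145,249).
- **Look-alikes:** red long boxes at (440,165) and (508,230), and a brown lid at (221,162). All of these stay untouched.

Next I'll measure the lids and make enlarged crops of the boxes.

```bash
cat > h.py <<'E'
import numpy as np,cv2
from scipy.spatial.transform import Rotation as Ro
from workcell import bot,viewer
def rays(c,px):
    K=np.array([[c["fx"],0,c["cx"]],[0,c["fy"],c["cy"]],[0,0,1]])
    p=cv2.undistortPoints(np.array(px,float).reshape(-1,1,2),K,np.array(c["dist_coeffs"]))[:,0]
    R=np.array(c["R"]);t=np.array(c["t"])
    d=np.c_[p,np.ones(len(p))]@R
    return -R.T@t,d
def onz(c,px,z):
    C,d=rays(c,px); z=np.broadcast_to(z,len(d)); return C+d*((z-C[2])/d[:,2])[:,None]
def proj(c,X):
    K=np.array([[c["fx"],0,c["cx"]],[0,c["fy"],c["cy"]],[0,0,1]])
    return cv2.projectPoints(np.array(X,float),cv2.Rodrigues(np.array(c["R"]))[0],np.array(c["t"]),K,np.array(c["dist_coeffs"]))[0][:,0]
def go(pos,zax,yax):
    "shift (cm) and rotvec to TCP pos with tool z=zax, y~yax (sign chosen nearest)"
    s=bot.get_state();Rc=Ro.from_quat(s["tool_rot"])
    z=np.array(zax,float);z/=np.linalg.norm(z);y=np.array(yax,float);y-=z*(y@z);y/=np.linalg.norm(y)
    out=[]
    for sg in(1,-1):
        Rt=Ro.from_matrix(np.c_[np.cross(sg*y,z),sg*y,z]); out.append((Rc.inv()*Rt).as_rotvec())
    sh=Rc.inv().apply(np.array(pos)-s["tcp_pos"])*100
    print("shift",sh.round(2),"rot",[o.round(3).tolist() for o in out],"q7",round(s["qpos"][6],2))
E
python3 - <<'E'
from h import *
for n in("top","scene"):
    c=viewer.camera(n);im=c["img"];hsv=cv2.cvtColor(im,cv2.COLOR_RGB2HSV)
    m=((hsv[...,1]<40)&(hsv[...,2]>140)).astype(np.uint8)
    m=cv2.morphologyEx(m,cv2.MORPH_CLOSE,np.ones((7,7)))
    for k in cv2.findContours(m,cv2.RETR_EXTERNAL,cv2.CHAIN_APPROX_NONE)[0]:
        if not 500<cv2.contourArea(k)<4000: continue
        P=onz(c,k[:,0],.012)[:,:2]*1000
        r=cv2.minAreaRect(P.astype(np.float32)); print(n,k[:,0].mean(0).round(),np.round(r[0],1),np.round(r[1],1),round(r[2],1))
    L=[(430,231),(293,214),(145,249),(412,324)] if n=="top" else [(245,314),(375,233),(451,130),(355,174)]
    T=[cv2.resize(im[y-30:y+30,x-40:x+40],(400,300),interpolation=cv2.INTER_CUBIC) for x,y in L]
    cv2.imwrite(f"pics/crop_{n}.png",np.vstack([np.hstack(T[:2]),np.hstack(T[2:])])[:,:,::-1])
E
```

```text
top [572. 470.] [ -17.9 -634.3] [125.6  50.3] 87.0
top [180. 340.] [335.9 288.7] [ 74.7 150.4] 18.3
top [412. 324.] [ 338.7 -294.4] [98.3 98.6] 22.2
top [251. 285.] [461.7 108. ] [96.9 96.9] 22.7
top [340. 286.] [ 447.1 -119.2] [124.7  90.8] 42.8
top [142. 248.] [578.5 390.9] [107.9 112.6] 74.3
top [430. 230.] [ 579.9 -369.5] [165.7  92.2] 89.6
top [208. 224.] [634.6 212.2] [96.6 81.7] 46.3
top [293. 212.] [650.5  -6.2] [104.7 113.8] 80.0
scene [244. 312.] [ 549.4 -338.3] [164.   85.4] 89.6
scene [201. 239.] [ 338.1 -293.5] [97.2 98.1] 6.8
scene [377. 231.] [619.6  27.5] [117.9 103.9] 79.9
scene [286. 223.] [ 447.9 -117.6] [123.   89.9] 42.9
scene [354. 174.] [462.1 110.7] [95.1 98.8] 22.3
scene [423. 166.] [580.7 251.3] [101.6  91.8] 42.7
scene [365. 111.] [336.2 290. ] [ 73.5 150.2] 18.5
```

View pics/crop_top.png

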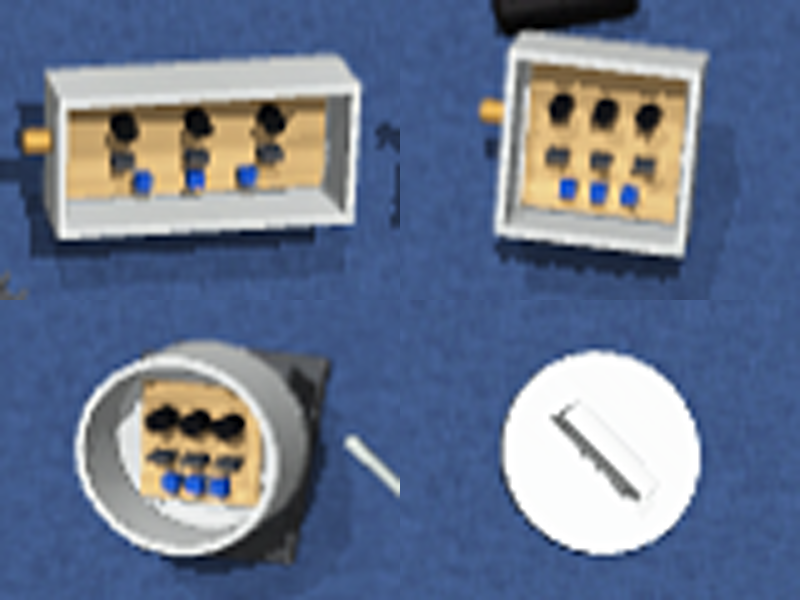

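View pics/crop_scene.png

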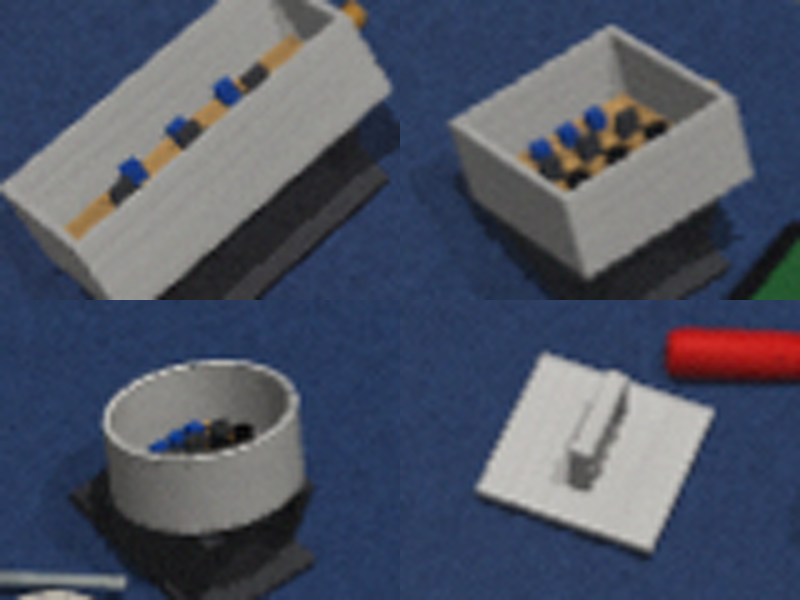

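In the crops, the box rims are bright bands. The lower-rim corners are at crop (60,240) and (352,222) for the long box, and (497,234) and (683,256) for the square. The rim of the round box is centred near (178,453). The lid sizes match exactly: 74.7x150.4 is long, 96.9 is square, 98 is round, and 124.7x90.8 is the spare. I'll compute the boxes from their rim corners and zoom in on the round rim.

Run:
```python
from h import *
c=viewer.camera("top");s=viewer.camera("scene")
f=lambda L,o:[((u+.5)/5-.5+o[0],(v+.5)/5-.5+o[1]) for u,v in L]
for n,L,o,z0,half,t in(("long",[(60,240),(352,222)],(390,201),.080,.037,35),("square",[(97,234),(283,256)],(253,184),.085,.048,30)):
    t=np.radians(t);P=onz(c,f(L,o),z0-half*np.sin(t));d=P[0]-P[1];w=np.linalg.norm(d);d/=w
    xh=np.array([d[1],-d[0],0]);O=P.mean(0)+xh*half*np.cos(t);O[2]=z0
    print(n,"w",w.round(4),"yaw",np.degrees(np.arctan2(xh[1],xh[0])).round(1),O.round(4))
    hw=.075 if n=="long" else .048
    X=[O+xh*a*half*np.cos(t)+d*b*hw+[0,0,a*half*np.sin(t)] for a in(-1,1) for b in(1,-1)]
    print(" top crop",((proj(c,X)+.5-o)*5).round().tolist()," scene",proj(s,X).round(1).tolist())
H=onz(c,f([(155,115),(240,195)],(372,294)),.032);d=H[1]-H[0];print("round handle",np.degrees(np.arctan2(d[1],d[0])),np.linalg.norm(d))
H=onz(c,[(243,290),(260,282)],.04);d=H[1]-H[0];print("sq handle",np.degrees(np.arctan2(d[1],d[0])),np.linalg.norm(d))
print("robot z,y:",Ro.from_quat(bot.get_state()["tool_rot"]).as_matrix().round(3).tolist())
A=cv2.resize(c["img"][212:287,118:168],(400,600),interpolation=cv2.INTER_CUBIC)
B=cv2.resize(s["img"][95:170,425:475],(400,600),interpolation=cv2.INTER_CUBIC)
cv2.imwrite("pics/round.png",np.hstack([A,B])[:,:,::-1])
```

```text
long w 0.1481 yaw 0.1 [ 0.5551 -0.3541  0.08  ]
 top crop [[59.0, 241.0], [354.0, 222.0], [59.0, 103.0], [361.0, 85.0]]  scene [[255.8, 276.8], [203.4, 321.5], [273.2, 286.5], [218.9, 334.0]]
square w 0.0951 yaw -10.4 [ 0.6237 -0.01    0.085 ]
 top crop [[97.0, 234.0], [284.0, 257.0], [111.0, 50.0], [303.0, 73.0]]  scene [[376.0, 208.0], [343.3, 227.4], [400.5, 222.3], [366.5, 243.3]]
round handle -137.38846088104418 0.056740603831341455
sq handle -67.90380100296136 0.04661137157675185
robot z,y: [[0.945, 0.327, -0.0], [0.327, -0.945, 0.001], [0.0, -0.001, -1.0]]
```

View pics/round.png

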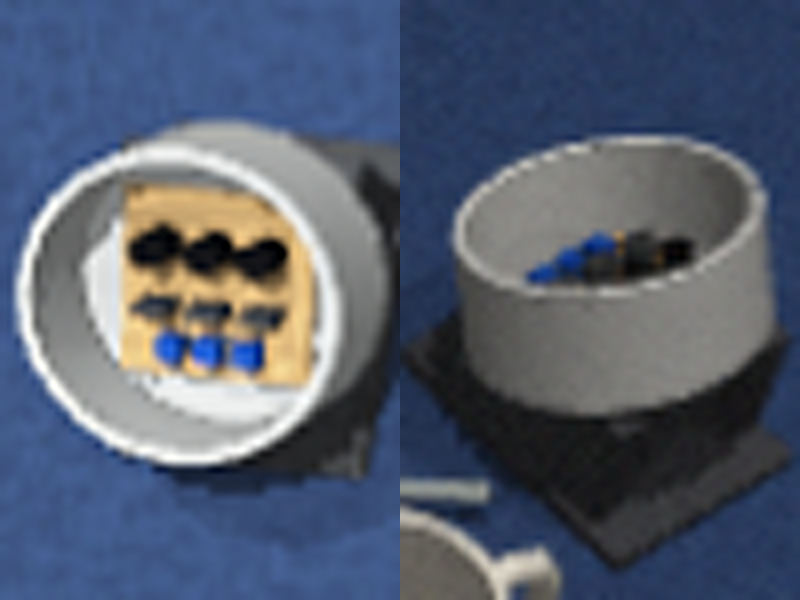

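The left half shows the round rim centred near zoom (178,304), full-picture (139.8,249.6). In the scene half it is centred near (451,121.7). The square box's scene corners agree within 2 px, so the pose holds. Next I'll get the round box pose and work out the first move, to the round lid.

Run:
```python
from h import *
c=viewer.camera("top");s=viewer.camera("scene")
a=onz(c,[(139.8,249.6)],.084)[0];b=onz(s,[(451,121.7)],.084)[0];print("round box",a.round(4),b.round(4))
F=onz(s,[(451.2,165.6),(473.8,151.3),(426.3,139.4)],.006)
for k in(1,2): d=F[k]-F[0];print("foot edge",np.degrees(np.arctan2(d[1],d[0])).round(1),np.linalg.norm(d).round(3))
for psi in(0,15,30,45):
    p=np.radians(psi);t=np.radians(25);n=np.array([-np.sin(t)*np.cos(p),-np.sin(t)*np.sin(p),np.cos(t)])
    O=(a+b)/2; q=proj(c,[O,O-.045*n]);r=proj(s,[O,O-.045*n]);print(psi,((q[1]-q[0])*8).round(),((r[1]-r[0])*8).round())
    # rim ellipse vertical/horizontal extremes
    xs=np.array([np.cos(t)*np.cos(p),np.cos(t)*np.sin(p),np.sin(t)]);ys=np.cross(n,xs);T=np.linspace(0,6.28,200)[:,None]
    E=O+.05*(np.cos(T)*xs+np.sin(T)*ys)
    for cc,o in((c,(118,212)),(s,(425,95))):
        g=(proj(cc,E)+.5-o)*8; print("   ",g.min(0).round(),g.max(0).round(),"at top u",g[g[:,1].argmin(),0].round(),"at right v",g[g[:,0].argmax(),1].round())
go([.3385,-.294,.10],[0,0,-1],[np.cos(np.radians(132.6)),np.sin(np.radians(132.6)),0])
```

```text
round box [0.557 0.368 0.084] [0.5587 0.3691 0.084 ]
foot edge 80.9 0.083
foot edge 168.3 0.105
0 [ 46. -33.] [ 19. 114.]
    [ 10. 143.] [342. 459.] at top u 166.0 at right v 314.0
    [ 55. 131.] [366. 307.] at top u 249.0 at right v 196.0
15 [ 30. -30.] [ 27. 105.]
    [  5. 142.] [346. 460.] at top u 170.0 at right v 307.0
    [ 56. 117.] [365. 320.] at top u 253.0 at right v 190.0
30 [ 16. -23.] [31. 94.]
    [  2. 141.] [348. 462.] at top u 173.0 at right v 302.0
    [ 58. 105.] [364. 333.] at top u 252.0 at right v 189.0
45 [  3. -13.] [31. 83.]
    [  0. 140.] [348. 464.] at top u 177.0 at right v 302.0
    [58. 94.] [364. 343.] at top u 241.0 at right v 191.0
shift [ 22.39 -26.14  14.53] rot [[-0.0, 0.0, 2.731], [-0.0, -0.0, -0.411]] q7 -0.02
```

Call:
jog_arm:
  motion:
    - [[22.4,-26.1,14.5,0,0,-0.41,0],[22.4,-26.1,14.5,0,0,-0.41,0],[22.4,-26.1,14.5,0,0,-0.41,0],[22.4,-26.1,14.5,0,0,-0.41,0],[22.4,-26.1,14.5,0,0,-0.41,0],[22.4,-26.1,14.5,0,0,-0.41,0],[22.4,-26.1,14.5,0,0,-0.41,0],[22.4,-26.1,14.5,0,0,-0.41,0],[22.4,-26.1,14.5,0,0,-0.41,0],[22.4,-26.1,14.5,0,0,-0.41,0],[22.4,-26.1,14.5,0,0,-0.41,0],[22.4,-26.1,14.5,0,0,-0.41,0]]
  force: 40

```text
clock: 1.4
tcp_pos: [0.3392, -0.2953, 0.1005]
tool_rot: [0.932, 0.363, 0.0, 0.001]
force: [-0.1, -0.7, 0.6]
width: 0.0424
gripper_force: 0.0
```

Run:
```python
from h import *
s=bot.get_state();print(np.round(s["tcp_pos"],4),np.round(s["qpos"],2),np.round(s["force"],1))
go([.3385,-.294,.034],[0,0,-1],[np.cos(np.radians(132.6)),np.sin(np.radians(132.6)),0])
```

```text
[ 0.3392 -0.2953  0.1005] [ 0.67  0.61 -0.03  2.19  0.04  0.35 -0.22] [-0.1 -0.7  0.6]
shift [ 0.04 -0.15  6.65] rot [[0.001, -0.002, 3.141], [0.001, 0.0, -0.0]] q7 -0.22
```

Call:
jog_arm:
  motion:
    - [[0,-0.15,4,0,0,0,0],[0,-0.15,6.65,0,0,0,0],[0,-0.15,6.65,0,0,0,0],[0,-0.15,6.65,0,0,0,-1],[0,-0.15,6.65,0,0,0,-1],[0,-0.15,6.65,0,0,0,-1],[0,-0.15,6.65,0,0,0,-1],[0,-0.15,6.65,0,0,0,-1],[0,-0.15,5,0,0,0,-1],[0,-0.15,1,0,0,0,-1],[0,-0.15,-3,0,0,0,-1],[0,-0.15,-7,0,0,0,-1]]
  force: 60

```text
clock: 2.4
tcp_pos: [0.3371, -0.2929, 0.172]
tool_rot: [0.932, 0.363, -0.0, -0.001]
force: [0.2, -1.1, -2.0]
width: 0.0111
gripper_force: 59.6
```

```bash
cat >> h.py <<'E'
BOX={"long":(.556,-.353,.080,35,0.1),"square":(.6245,-.0085,.085,30,-10.4),"round":(.558,.3685,.084,25,-11)}
def place(n,up,h=.025,sx=0,sy=0):
    "TCP at up above the seated pose along the box normal, sx/sy shift in box axes"
    x,y,z,t,p=BOX[n];t,p=np.radians(t),np.radians(p)
    nz=np.array([-np.sin(t)*np.cos(p),-np.sin(t)*np.sin(p),np.cos(t)]);xs=np.array([np.cos(t)*np.cos(p),np.cos(t)*np.sin(p),np.sin(t)])
    go(np.array([x,y,z])+nz*(up+h)+xs*sx+np.cross(nz,xs)*sy,-nz,xs)
def st():
    s=bot.get_state();print(round(s["clock"],2),np.round(s["tcp_pos"],4),"q",np.round(s["qpos"],2),"F",np.round(s["force"],1),"w",round(s["width"],4),s["gripper_force"])
E
python3 - <<'E'
from h import *
st()
go([.40,0,.22],[0,0,-1],[1,0,0])
place("round",.09)
E
```

```text
2.4 [ 0.3371 -0.2929  0.172 ] q [ 1.04  0.51 -0.54  2.13  0.45  0.62 -0.65] F [ 0.2 -1.1 -2. ] w 0.0111 59.598156809806824
shift [ 24.44 -17.32  -4.76] rot [[-0.002, -0.001, -0.828], [-0.001, 0.002, 2.314]] q7 -0.65
shift [ 58.12 -37.68  -1.54] rot [[-0.423, 0.138, -0.626], [0.178, 0.546, 2.455]] q7 -0.65
```

Call:
jog_arm:
  motion:
    - [[6,-4,-3,0,0,-0.1,-1],[58,-37.7,-3,-0.42,0.14,-0.63,-1],[58,-37.7,-3,-0.42,0.14,-0.63,-1],[58,-37.7,-3,-0.42,0.14,-0.63,-1],[58,-37.7,-3,-0.42,0.14,-0.63,-1],[58,-37.7,-3,-0.42,0.14,-0.63,-1],[58,-37.7,-3,-0.42,0.14,-0.63,-1],[58,-37.7,-3,-0.42,0.14,-0.63,-1],[58,-37.7,-3,-0.42,0.14,-0.63,-1],[58,-37.7,-3,-0.42,0.14,-0.63,-1],[58,-37.7,-3,-0.42,0.14,-0.63,-1],[58,-37.7,-3,-0.42,0.14,-0.63,-1]]

```text
clock: 3.4
tcp_pos: [0.4442, 0.0136, 0.1914]
tool_rot: [0.757, 0.617, 0.136, 0.168]
force: [0.7, 0.6, -1.2]
width: 0.0108
gripper_force: 59.6
```

Run:
```python
from h import *
st()
place("round",.07)
```

```text
3.4 [0.4442 0.0136 0.1914] q [ 0.61  0.62 -1.25  2.47  1.58  0.84 -2.05] F [ 0.7  0.6 -1.2] w 0.0108 59.610251784324646
shift [37.01 -0.94  1.86] rot [[-0.002, 0.006, -0.01], [0.01, 0.003, 3.131]] q7 -2.05
```

Call:
jog_arm:
  motion:
    - [[37,-0.9,0,0,0,0,-1],[37,-0.9,0,0,0,0,-1],[37,-0.9,0,0,0,0,-1],[37,-0.9,0,0,0,0,-1],[37,-0.9,0,0,0,0,-1],[37,-0.9,0,0,0,0,-1],[37,-0.9,0,0,0,0,-1],[37,-0.9,0,0,0,0,-1],[37,-0.9,0,0,0,0,-1],[37,-0.9,0,0,0,0,-1]]

```text
clock: 4.23
tcp_pos: [0.5025, 0.393, 0.1885]
tool_rot: [0.751, 0.625, 0.139, 0.162]
force: [0.5, 1.8, -1.7]
width: 0.011
gripper_force: 59.6
```

Run:
```python
from h import *
st()
place("round",.07);place("round",.02)
```

```text
4.23 [0.5025 0.393  0.1885] q [-0.26  0.86 -1.11  1.86  1.34  1.23 -2.13] F [ 0.5  1.8 -1.7] w 0.011 59.62767004966736
shift [-1.38  0.95  2.45] rot [[-0.007, -0.01, 0.006], [0.016, -0.011, -3.135]] q7 -2.13
shift [-1.43  0.99  7.45] rot [[-0.007, -0.01, 0.006], [0.016, -0.011, -3.135]] q7 -2.13
```

Call:
jog_arm:
  motion:
    - [[-1.4,1.0,2.5,0,0,0,-1],[-1.4,1.0,5,0,0,0,-1],[-1.4,1.0,6.5,0,0,0,-1],[-1.4,1.0,6.5,0,0,0,-1],[-1.4,1.0,6.5,0,0,0,-1]]

```text
clock: 4.65
tcp_pos: [0.5364, 0.3629, 0.1326]
tool_rot: [0.753, 0.623, 0.135, 0.166]
force: [-1.1, 0.3, -1.8]
width: 0.0109
gripper_force: 59.6
```

Run:
```python
from h import *
st()
place("round",.0)
for n in("top","scene"):
    c=viewer.camera(n);x,y=(140,250) if n=="top" else (451,122)
    cv2.imwrite(f"pics/r_{n}.png",cv2.resize(c["img"][y-38:y+37,x-25:x+25],(400,600),interpolation=cv2.INTER_CUBIC)[:,:,::-1])
a=np.hstack([cv2.imread("pics/r_top.png"),cv2.imread("pics/r_scene.png")]);cv2.imwrite("pics/r.png",a)
```

```text
4.65 [0.5364 0.3629 0.1326] q [-0.21  0.94 -1.05  1.88  1.45  1.17 -2.15] F [-1.1  0.3 -1.8] w 0.0109 59.560824036598206
shift [ 0.96 -0.21  2.75] rot [[-0.005, 0.001, 0.004], [-0.002, -0.008, -3.137]] q7 -2.15
```

View pics/r.png

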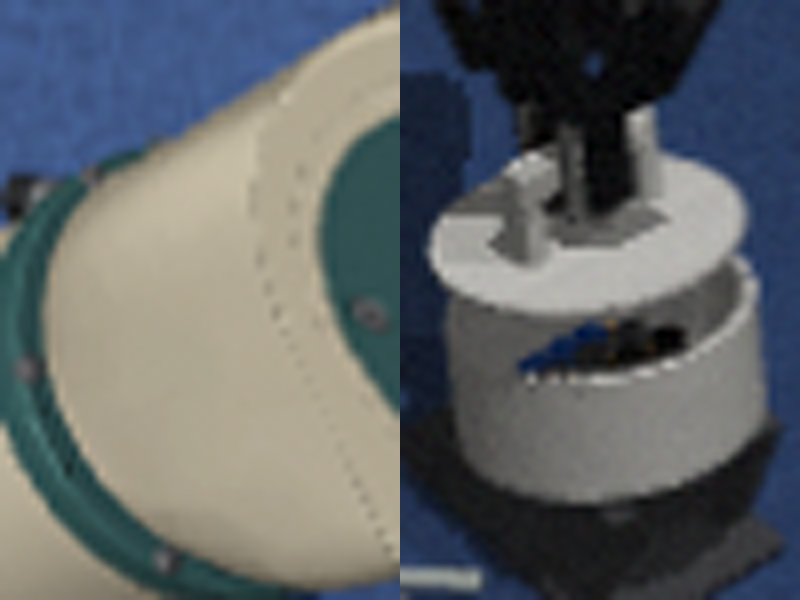

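The scene half shows the lid parallel above the round rim and a little up-left, as the computed +9.6 mm correction says. I'll correct and lower it.

Call:
jog_arm:
  motion:
    - [[0.95,-0.2,0,0,0,0,-1],[0.95,-0.2,0.5,0,0,0,-1],[0.95,-0.2,1,0,0,0,-1],[0.95,-0.2,1.5,0,0,0,-1],[0.95,-0.2,1.8,0,0,0,-1],[0.95,-0.2,2.1,0,0,0,-1],[0.95,-0.2,2.4,0,0,0,-1],[0.95,-0.2,2.6,0,0,0,-1],[0.95,-0.2,2.6,0,0,0,-1]]

```text
clock: 5.5
tcp_pos: [0.5454, 0.3714, 0.1103]
tool_rot: [0.752, 0.623, 0.136, 0.166]
force: [-12.0, -6.8, 15.5]
width: 0.0107
gripper_force: 62.7
```

Run:
```python
from h import *
st()
place("round",.0)
```

```text
5.5 [0.5454 0.3714 0.1103] q [-0.23  0.99 -1.03  1.86  1.49  1.17 -2.16] F [-12.   -6.8  15.5] w 0.0107 62.725424487143755
shift [-0.05  0.06  0.43] rot [[-0.004, -0.0, 0.006], [0.001, -0.007, -3.136]] q7 -2.16
```

Call:
jog_arm:
  motion:
    - [[-0.15,0,0,0,0,0,-1],[-0.3,0,0,0,0,0,-1],[-0.3,0,0.1,0,0,0,-1],[-0.3,0,0.1,0,0,0,-1]]

```text
clock: 5.83
tcp_pos: [0.5455, 0.371, 0.1102]
tool_rot: [0.751, 0.624, 0.138, 0.164]
force: [-9.7, -2.3, 14.0]
width: 0.0103
gripper_force: 62.4
```

Run:
```python
from h import *
st()
place("round",.0)
c=viewer.camera("scene");cv2.imwrite("pics/r2.png",cv2.resize(c["img"][85:160,411:491],(800,600)[:2],interpolation=cv2.INTER_CUBIC)[:,:,::-1])
```

```text
5.83 [0.5455 0.371  0.1102] q [-0.23  0.99 -1.03  1.86  1.5   1.16 -2.16] F [-9.7 -2.3 14. ] w 0.0103 62.4094573315233
shift [-0.    0.05  0.41] rot [[-0.004, -0.006, 0.006], [0.009, -0.007, -3.136]] q7 -2.16
```

View pics/r2.png

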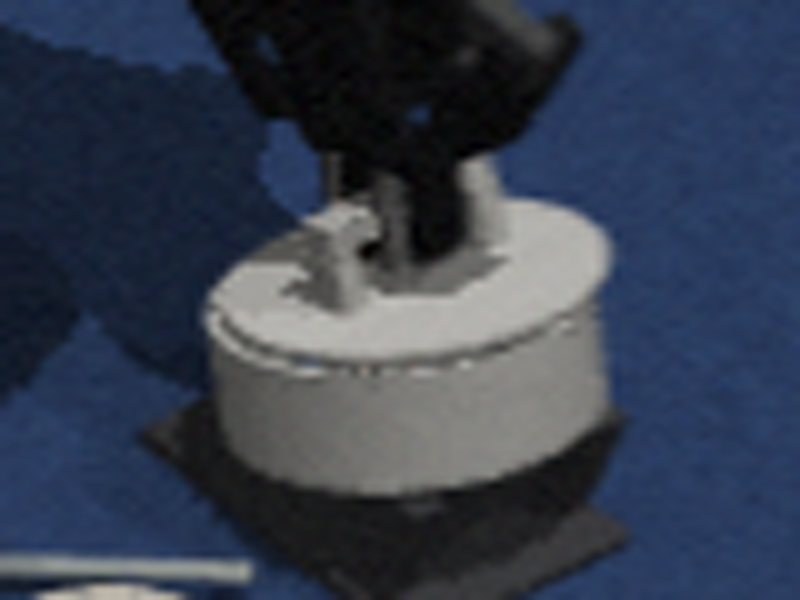

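Call:
jog_arm:
  motion:
    - [[0,0,-0.6,0,0,0,-1],[0,0,-0.6,0,0,0,-1],[0,0,-0.3,0,0,0,-1],[0,0,0,0,0,0,-1],[0,0,0.15,0,0,0,-1],[0,0,0.2,0,0,0,-1]]

```text
clock: 6.38
tcp_pos: [0.547, 0.3698, 0.1079]
tool_rot: [0.752, 0.623, 0.137, 0.165]
force: [-11.4, -2.1, 20.0]
width: 0.0108
gripper_force: 64.6
```

Run:
```python
from h import *
st()
place("round",.0)
```

```text
6.38 [0.547  0.3698 0.1079] q [-0.23  0.99 -1.03  1.86  1.5   1.16 -2.16] F [-11.4  -2.1  20. ] w 0.0108 64.59878325462341
shift [ 0.08 -0.01  0.13] rot [[-0.004, -0.004, 0.005], [0.005, -0.006, -3.137]] q7 -2.16
```

Call:
jog_arm:
  motion:
    - [[0,0,-0.2,0,0,0,-1],[0,0,-0.2,0,0,0,0],[0,0,-0.2,0,0,0,0],[0,0,-0.2,0,0,0,0],[0,0,-3,0,0,0,0],[0,0,-6,0,0,0,0],[0,0,-8,0,0,0,0],[0,0,-8,0,0,0,0]]

```text
clock: 7.05
tcp_pos: [0.5146, 0.3775, 0.1825]
tool_rot: [0.752, 0.623, 0.14, 0.164]
force: [-1.1, 0.8, 0.4]
width: 0.0427
gripper_force: 0.0
```

Run:
```python
from h import *
st()
a=np.radians(18.4)
go([.336,.2895,.12],[0,0,-1],[np.cos(a),np.sin(a),0])
c=viewer.camera("scene");cv2.imwrite("pics/r3.png",cv2.resize(c["img"][85:160,411:491],(800,600),interpolation=cv2.INTER_CUBIC)[:,:,::-1])
```

```text
7.05 [0.5146 0.3775 0.1825] q [-0.23  0.87 -1.1   1.87  1.36  1.21 -2.12] F [-1.1  0.8  0.4] w 0.0427 0.0
shift [-11.97 -17.06  -1.1 ] rot [[0.427, 0.105, -0.499], [0.141, -0.572, 2.58]] q7 -2.12
```

View pics/r3.png

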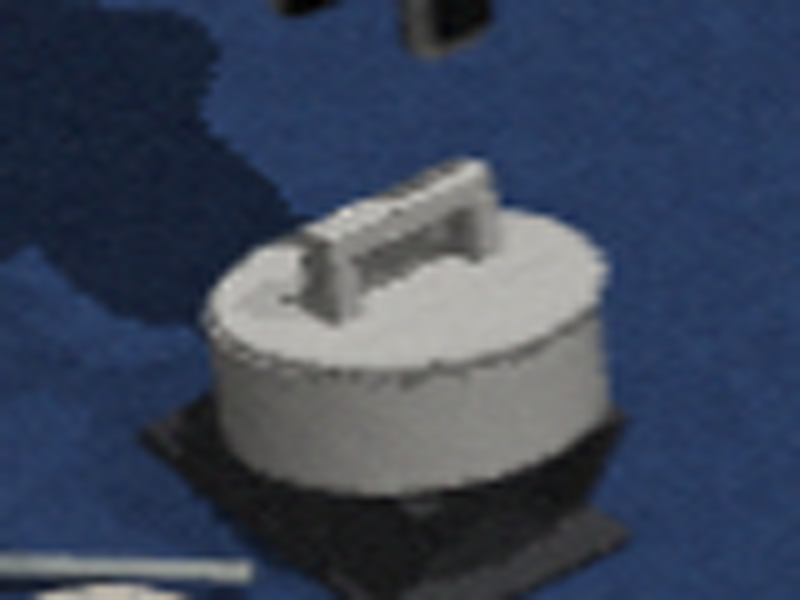

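The round lid now sits flush on its rim all round. Next is the long lid.

Call:
jog_arm:
  motion:
    - [[-12,-17,-4,0.43,0.1,-0.5,0],[-12,-17,-4,0.43,0.1,-0.5,0],[-12,-17,-4,0.43,0.1,-0.5,0],[-12,-17,-4,0.43,0.1,-0.5,0],[-12,-17,-4,0.43,0.1,-0.5,0],[-12,-17,-1,0.43,0.1,-0.5,0],[-12,-17,-1,0.43,0.1,-0.5,0],[-12,-17,-1,0.43,0.1,-0.5,0],[-12,-17,-1,0.43,0.1,-0.5,0],[-12,-17,-1,0.43,0.1,-0.5,0]]

```text
clock: 7.93
tcp_pos: [0.3373, 0.2876, 0.1173]
tool_rot: [0.586, 0.81, -0.005, 0.0]
force: [-0.7, -0.1, 0.1]
width: 0.0427
gripper_force: 0.0
```

Run:
```python
from h import *
st()
a=np.radians(18.4)
go([.336,.2895,.034],[0,0,-1],[np.cos(a),np.sin(a),0])
```

```text
7.93 [0.3373 0.2876 0.1173] q [-0.04  0.88 -1.18  2.17  1.09  0.93 -1.58] F [-0.7 -0.1  0.1] w 0.0427 0.0
shift [ 0.27 -0.01  8.33] rot [[-0.007, 0.006, -0.004], [0.01, 0.012, 3.138]] q7 -1.58
```

Call:
jog_arm:
  motion:
    - [[0.25,0,4,0,0,0,0],[0.25,0,7,0,0,0,0],[0.25,0,8.3,0,0,0,0],[0.25,0,8.3,0,0,0,-1],[0.25,0,8.3,0,0,0,-1],[0.25,0,8.3,0,0,0,-1],[0.25,0,8.3,0,0,0,-1],[0.25,0,8.3,0,0,0,-1],[0.25,0,6,0,0,0,-1],[0.25,0,2,0,0,0,-1],[0.25,0,-2,0,0,0,-1],[0.25,0,-6,0,0,0,-1]]

```text
clock: 8.93
tcp_pos: [0.3359, 0.2893, 0.1782]
tool_rot: [0.586, 0.81, -0.006, -0.0]
force: [1.7, -0.4, -1.3]
width: 0.0108
gripper_force: 60.1
```

Run:
```python
from h import *
st()
go([.42,-.02,.22],[0,0,-1],[1,0,0])
place("long",.07)
```

```text
8.93 [0.3359 0.2893 0.1782] q [-0.01  0.75 -1.21  2.11  0.89  0.96 -1.41] F [ 1.7 -0.4 -1.3] w 0.0108 60.06875038146973
shift [-32.03  -1.75  -3.94] rot [[-0.009, 0.008, 0.319], [-0.012, -0.013, -2.823]] q7 -1.41
shift [-66.18  -4.37   2.53] rot [[-0.615, -0.089, 0.31], [0.125, -0.865, -2.699]] q7 -1.41
```

Call:
jog_arm:
  motion:
    - [[-32,-1.8,-4,0,0,0.32,-1],[-32,-1.8,-4,0,0,0.32,-1],[-32,-1.8,-4,0,0,0.32,-1],[-32,-1.8,-4,0,0,0.32,-1],[-32,-1.8,-4,0,0,0.32,-1],[-32,-1.8,-4,0,0,0.32,-1],[-32,-1.8,-4,0,0,0.32,-1],[-32,-1.8,-4,0,0,0.32,-1],[-32,-1.8,-4,0,0,0.32,-1]]

```text
clock: 9.68
tcp_pos: [0.4209, -0.0268, 0.2193]
tool_rot: [0.712, 0.702, -0.007, 0.003]
force: [0.7, 0.2, -1.4]
width: 0.011
gripper_force: 60.1
```

Run:
```python
from h import *
st()
place("long",.07)
```

```text
9.68 [ 0.4209 -0.0268  0.2193] q [ 0.8   0.61 -1.21  2.13  0.74  0.94 -0.86] F [ 0.7  0.2 -1.4] w 0.011 60.08054494857788
shift [-32.43   8.53   6.57] rot [[-0.617, 0.019, -0.01], [0.029, 0.95, 2.984]] q7 -0.86
```

Call:
jog_arm:
  motion:
    - [[-32.4,8.5,2,-0.62,0.02,0,-1],[-32.4,8.5,2,-0.62,0.02,0,-1],[-32.4,8.5,2,-0.62,0.02,0,-1],[-32.4,8.5,2,-0.62,0.02,0,-1],[-32.4,8.5,2,-0.62,0.02,0,-1],[-32.4,8.5,2,-0.62,0.02,0,-1],[-32.4,8.5,2,-0.62,0.02,0,-1],[-32.4,8.5,2,-0.62,0.02,0,-1],[-32.4,8.5,4,-0.62,0.02,0,-1],[-32.4,8.5,6.5,-0.62,0.02,0,-1],[-32.4,8.5,6.5,-0.62,0.02,0,-1],[-32.4,8.5,6.5,-0.62,0.02,0,-1]]

```text
clock: 10.68
tcp_pos: [0.5022, -0.3495, 0.1537]
tool_rot: [0.677, 0.672, 0.215, 0.21]
force: [-0.5, 0.3, -1.9]
width: 0.0106
gripper_force: 60.1
```

Run:
```python
from h import *
st()
place("long",.025)
```

```text
10.68 [ 0.5022 -0.3495  0.1537] q [ 1.41  0.84 -0.98  2.13  1.73  0.25 -0.88] F [-0.5  0.3 -1.9] w 0.0106 60.06161570549011
shift [-0.37  0.19  4.12] rot [[-0.001, -0.004, -0.011], [-0.006, 0.001, 3.13]] q7 -0.88
```

Call:
jog_arm:
  motion:
    - [[-0.35,0.2,2,0,0,-0.01,-1],[-0.35,0.2,4,0,0,-0.01,-1],[-0.35,0.2,4,0,0,-0.01,-1],[-0.35,0.2,4,0,0,-0.01,-1]]

```text
clock: 11.02
tcp_pos: [0.5287, -0.3458, 0.1255]
tool_rot: [0.67, 0.678, 0.217, 0.211]
force: [0.3, 0.4, -1.4]
width: 0.0105
gripper_force: 60.1
```

Run:
```python
from h import *
st()
place("long",.0)
c=viewer.camera("scene");cv2.imwrite("pics/l1.png",cv2.resize(c["img"][262:352,190:310],(800,600),interpolation=cv2.INTER_CUBIC)[:,:,::-1])
```

```text
11.02 [ 0.5287 -0.3458  0.1255] q [ 1.38  0.94 -1.01  2.1   1.84  0.33 -0.95] F [ 0.3  0.4 -1.4] w 0.0105 60.07586717605591
shift [-0.75 -0.39  2.78] rot [[0.003, -0.011, 0.007], [0.018, 0.005, -3.134]] q7 -0.95
```

View pics/l1.png

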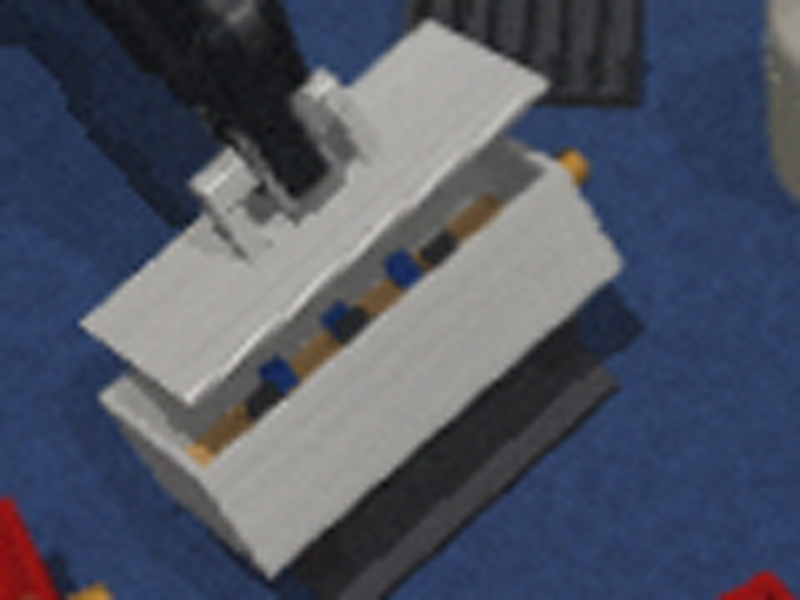

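The scene crop shows the lid parallel above the aluminium long box, about 28 mm up and shifted slightly. The red look-alikes are well clear. I'll lower it with the correction.

Call:
jog_arm:
  motion:
    - [[-0.75,-0.4,0,0,0,0,-1],[-0.75,-0.4,0.5,0,0,0,-1],[-0.75,-0.4,1,0,0,0,-1],[-0.75,-0.4,1.4,0,0,0,-1],[-0.75,-0.4,1.4,0,0,0,-1]]

```text
clock: 11.48
tcp_pos: [0.5337, -0.3544, 0.1113]
tool_rot: [0.67, 0.678, 0.216, 0.211]
force: [0.1, 0.2, -2.3]
width: 0.0109
gripper_force: 60.1
```

Run:
```python
from h import *
st()
place("long",.0)
```

```text
11.48 [ 0.5337 -0.3544  0.1113] q [ 1.37  0.98 -1.01  2.08  1.87  0.34 -0.95] F [ 0.1  0.2 -2.3] w 0.0109 60.102261900901794
shift [0.12 0.03 1.34] rot [[0.003, -0.009, 0.007], [0.015, 0.005, -3.135]] q7 -0.95
```

Call:
jog_arm:
  motion:
    - [[0.12,0,0.3,0,-0.01,0,-1],[0.12,0,0.6,0,-0.01,0,-1],[0.12,0,0.8,0,-0.01,0,-1],[0.12,0,1.0,0,-0.01,0,-1],[0.12,0,1.2,0,-0.01,0,-1],[0.12,0,1.4,0,-0.01,0,-1],[0.12,0,1.4,0,-0.01,0,-1]]

```text
clock: 12.07
tcp_pos: [0.5404, -0.3537, 0.1014]
tool_rot: [0.671, 0.677, 0.212, 0.215]
force: [-16.3, 1.0, 17.8]
width: 0.0108
gripper_force: 63.5
```

Run:
```python
from h import *
st()
place("long",.0)
s=bot.get_state();print("Ftool",Ro.from_quat(s["tool_rot"]).inv().apply(s["force"]).round(1))
```

```text
12.07 [ 0.5404 -0.3537  0.1014] q [ 1.37  1.02 -1.03  2.07  1.92  0.4  -1.  ] F [-16.3   1.   17.8] w 0.0108 63.49074840545654
shift [0.07 0.05 0.15] rot [[0.003, 0.003, 0.008], [-0.005, 0.005, -3.134]] q7 -1.0
Ftool [  1.   -3.1 -24. ]
```

Call:
jog_arm:
  motion:
    - [[0,0,-0.15,0,0,0,-1],[0,0,-0.15,0,0,0,0],[0,0,-0.15,0,0,0,0],[0,0,-0.15,0,0,0,0],[0,0,-3,0,0,0,0],[0,0,-6,0,0,0,0],[0,0,-10,0,0,0,0],[0,0,-10,0,0,0,0]]

```text
clock: 12.73
tcp_pos: [0.4832, -0.354, 0.1843]
tool_rot: [0.671, 0.677, 0.212, 0.216]
force: [-0.5, -0.1, -0.9]
width: 0.0429
gripper_force: 0.0
```

Run:
```python
from h import *
st()
a=np.radians(22.5)
go([.462,.1093,.12],[0,0,-1],[np.cos(a),np.sin(a),0])
c=viewer.camera("scene");cv2.imwrite("pics/l2.png",cv2.resize(c["img"][262:352,190:310],(800,600),interpolation=cv2.INTER_CUBIC)[:,:,::-1])
```

```text
12.73 [ 0.4832 -0.354   0.1843] q [ 1.49  0.8  -1.05  2.14  1.5   0.26 -0.64] F [-0.5 -0.1 -0.9] w 0.0429 0.0
shift [46.39 -5.01  3.89] rot [[0.606, 0.126, -0.372], [0.175, -0.836, 2.641]] q7 -0.64
```

View pics/l2.png

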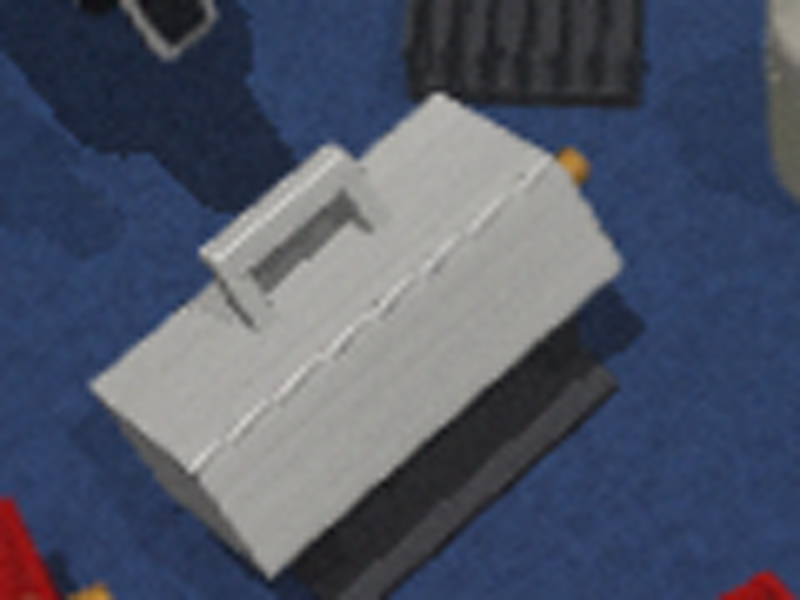

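The long lid lies flush on the aluminium box's rim, with only a thin line visible along the far edge. Next is the square lid.

Call:
jog_arm:
  motion:
    - [[46,-3,-3,0.61,0.13,-0.37,0],[46,-3,-3,0.61,0.13,-0.37,0],[46,-3,-3,0.61,0.13,-0.37,0],[46,-3,-3,0.61,0.13,-0.37,0],[46,-3,-3,0.61,0.13,-0.37,0],[46,-3,-3,0.61,0.13,-0.37,0],[46,-3,-3,0.61,0.13,-0.37,0],[46.4,-5,2,0.61,0.13,-0.37,0],[46.4,-5,3.9,0.61,0.13,-0.37,0],[46.4,-5,3.9,0.61,0.13,-0.37,0],[46.4,-5,3.9,0.61,0.13,-0.37,0],[46.4,-5,3.9,0.61,0.13,-0.37,0]]

```text
clock: 13.78
tcp_pos: [0.4624, 0.1144, 0.1173]
tool_rot: [0.554, 0.832, 0.002, -0.005]
force: [-0.3, 0.7, 0.8]
width: 0.0428
gripper_force: 0.0
```

Run:
```python
from h import *
st()
a=np.radians(22.5)
go([.462,.1093,.034],[0,0,-1],[np.cos(a),np.sin(a),0])
```

```text
13.78 [0.4624 0.1144 0.1173] q [ 0.34  0.81 -1.01  2.09  0.97  0.82 -0.88] F [-0.3  0.7  0.8] w 0.0428 0.0
shift [-0.54 -0.21  8.33] rot [[-0.002, -0.01, 0.003], [0.015, -0.004, -3.139]] q7 -0.88
```

Call:
jog_arm:
  motion:
    - [[-0.5,-0.2,2,0,-0.01,0,0],[-0.5,-0.2,5,0,-0.01,0,0],[-0.5,-0.2,5,0,-0.01,0,0]]

```text
clock: 14.03
tcp_pos: [0.4601, 0.1047, 0.0646]
tool_rot: [0.555, 0.832, -0.005, -0.002]
force: [0.0, -1.1, 0.0]
width: 0.0421
gripper_force: 0.0
```

Run:
```python
from h import *
st()
a=np.radians(22.5)
go([.462,.1093,.034],[0,0,-1],[np.cos(a),np.sin(a),0])
```

```text
14.03 [0.4601 0.1047 0.0646] q [ 0.29  0.88 -0.91  2.12  1.11  0.75 -0.98] F [ 0.  -1.1  0. ] w 0.0421 0.0
shift [0.36 0.39 3.05] rot [[-0.01, 0.002, 0.002], [-0.003, -0.016, -3.14]] q7 -0.98
```

Call:
jog_arm:
  motion:
    - [[0.2,0.2,1.5,0,0,0,0],[0.2,0.2,1.5,0,0,0,0],[0.2,0.2,1.5,0,0,0,0],[0.2,0.2,1.5,0,0,0,0]]

```text
clock: 14.37
tcp_pos: [0.4638, 0.1075, 0.0545]
tool_rot: [0.556, 0.831, -0.002, 0.0]
force: [0.0, 0.5, 0.3]
width: 0.0424
gripper_force: 0.0
```

Run:
```python
from h import *
st()
a=np.radians(22.5)
go([.462,.1093,.034],[0,0,-1],[np.cos(a),np.sin(a),0])
```

```text
14.37 [0.4638 0.1075 0.0545] q [ 0.28  0.9  -0.89  2.12  1.15  0.73 -1.01] F [0.  0.5 0.3] w 0.0424 0.0
shift [ 0.24 -0.09  2.05] rot [[-0.002, 0.002, -0.001], [0.004, 0.004, 3.141]] q7 -1.01
```

Call:
jog_arm:
  motion:
    - [[0.2,-0.1,1,0,0,0,0],[0.2,-0.1,2.05,0,0,0,0],[0.2,-0.1,2.05,0,0,0,0],[0.2,-0.1,2.05,0,0,0,-1],[0.2,-0.1,2.05,0,0,0,-1],[0.2,-0.1,2.05,0,0,0,-1],[0.2,-0.1,2.05,0,0,0,-1],[0.2,-0.1,2.05,0,0,0,-1]]

```text
clock: 15.03
tcp_pos: [0.4621, 0.1088, 0.0341]
tool_rot: [0.556, 0.831, -0.002, 0.001]
force: [-1.1, -1.1, 7.4]
width: 0.0107
gripper_force: 58.9
```

Run:
```python
from h import *
st()
place("square",.09)
```

```text
15.03 [0.4621 0.1088 0.0341] q [ 0.25  0.93 -0.85  2.13  1.21  0.71 -1.07] F [-1.1 -1.1  7.4] w 0.0107 58.93832087516785
shift [-13.97   5.67 -15.02] rot [[-0.51, -0.147, 0.561], [0.192, -0.669, -2.492]] q7 -1.07
```

Call:
jog_arm:
  motion:
    - [[0,0,-3,0,0,0,-1],[0,0,-7,0,0,0,-1],[0,0,-11,0,0,0,-1],[0,0,-15,0,0,0,-1],[-4,1.5,-15,-0.12,-0.03,0.12,-1],[-8,3,-15,-0.24,-0.07,0.24,-1],[-11,4.5,-15,-0.36,-0.1,0.36,-1],[-14,5.7,-15,-0.51,-0.15,0.56,-1],[-14,5.7,-15,-0.51,-0.15,0.56,-1],[-14,5.7,-15,-0.51,-0.15,0.56,-1],[-14,5.7,-15,-0.51,-0.15,0.56,-1],[-14,5.7,-15,-0.51,-0.15,0.56,-1]]

```text
clock: 16.03
tcp_pos: [0.5677, 0.0003, 0.1833]
tool_rot: [0.739, 0.625, 0.159, 0.197]
force: [-0.2, -0.1, -1.9]
width: 0.0104
gripper_force: 59.2
```

Run:
```python
from h import *
st()
place("square",.03)
```

```text
16.03 [5.677e-01 3.000e-04 1.833e-01] q [ 0.37  0.58 -0.73  2.25  1.73  0.56 -1.96] F [-0.2 -0.1 -1.9] w 0.0104 59.205933809280396
shift [0.18 0.14 5.89] rot [[-0.013, 0.004, 0.016], [-0.007, -0.02, -3.125]] q7 -1.96
```

Call:
jog_arm:
  motion:
    - [[0.2,0.15,2,-0.01,0,0.015,-1],[0.2,0.15,4,-0.01,0,0.015,-1],[0.2,0.15,5.9,-0.01,0,0.015,-1],[0.2,0.15,5.9,-0.01,0,0.015,-1],[0.2,0.15,5.9,-0.01,0,0.015,-1],[0.2,0.15,5.9,-0.01,0,0.015,-1]]

```text
clock: 16.53
tcp_pos: [0.5973, -0.0027, 0.1325]
tool_rot: [0.742, 0.62, 0.162, 0.198]
force: [-0.4, -0.5, -0.6]
width: 0.0107
gripper_force: 59.2
```

Run:
```python
from h import *
st()
place("square",.0)
```

```text
16.53 [ 0.5973 -0.0027  0.1325] q [ 0.36  0.72 -0.73  2.22  1.91  0.64 -2.09] F [-0.4 -0.5 -0.6] w 0.0107 59.169514775276184
shift [-0.07  0.05  3.01] rot [[-0.005, 0.003, 0.004], [-0.005, -0.008, -3.138]] q7 -2.09
```

Aligned to within 1 mm, so I'll lower it.

Call:
jog_arm:
  motion:
    - [[-0.07,0.05,0.6,0,0,0,-1],[-0.07,0.05,1.2,0,0,0,-1],[-0.07,0.05,1.6,0,0,0,-1],[-0.07,0.05,1.9,0,0,0,-1],[-0.07,0.05,2.2,0,0,0,-1],[-0.07,0.05,2.5,0,0,0,-1],[-0.07,0.05,2.8,0,0,0,-1],[-0.07,0.05,3.0,0,0,0,-1],[-0.07,0.05,3.05,0,0,0,-1],[-0.07,0.05,3.05,0,0,0,-1]]

```text
clock: 17.37
tcp_pos: [0.6116, -0.0065, 0.1078]
tool_rot: [0.741, 0.62, 0.162, 0.2]
force: [-17.6, -0.9, 24.6]
width: 0.0109
gripper_force: 63.5
```

Run:
```python
from h import *
st()
place("square",.0)
s=bot.get_state();print("Ftool",Ro.from_quat(s["tool_rot"]).inv().apply(s["force"]).round(1),s["wrist_torque"])
```

```text
17.37 [ 0.6116 -0.0065  0.1078] q [ 0.36  0.79 -0.72  2.2   1.97  0.67 -2.12] F [-17.6  -0.9  24.6] w 0.0109 63.523192405700684
shift [ 0.03 -0.01  0.13] rot [[-0.003, 0.005, 0.006], [-0.007, -0.005, -3.136]] q7 -2.12
Ftool [ -4.2  -2.7 -29.8] [-0.54174254  0.92091125 -0.50923837]
```

Call:
jog_arm:
  motion:
    - [[0,0,-0.15,0,0,0,-1],[0,0,-0.15,0,0,0,0],[0,0,-0.15,0,0,0,0],[0,0,-0.15,0,0,0,0],[0,0,-3,0,0,0,0],[0,0,-6,0,0,0,0],[0,0,-9,0,0,0,0],[0,0,-13,0,0,0,0],[0,-6,-15,0,0,0,0],[0,-10,-15,0,0,0,0],[0,-12,-15,0,0,0,0],[0,-12,-15,0,0,0,0]]

```text
clock: 18.37
tcp_pos: [0.4638, 0.0313, 0.1892]
tool_rot: [0.745, 0.621, 0.151, 0.192]
force: [-25.6, 96.6, 76.3]
width: 0.0424
gripper_force: 0.0
```

Run:
```python
from h import *
st()
# seated-lid check: predicted plate-top corners against the bright silhouette corners in the scene view
c=viewer.camera("scene");im=c["img"];hsv=cv2.cvtColor(im,cv2.COLOR_RGB2HSV)
old=cv2.imread("pics/scene0.png")[:,:,::-1]
for n,(hx,hy) in {"long":(.037,.075),"square":(.048,.048)}.items():
    x,y,z,t,p=BOX[n];t,p=np.radians(t),np.radians(p)
    nz=np.array([-np.sin(t)*np.cos(p),-np.sin(t)*np.sin(p),np.cos(t)]);xs=np.array([np.cos(t)*np.cos(p),np.cos(t)*np.sin(p),np.sin(t)]);ys=np.cross(nz,xs)
    X=[np.array([x,y,z])+nz*.004+a*hx*xs+b*hy*ys for a,b in((-1,-1),(-1,1),(1,1),(1,-1))]
    q=proj(c,X);g=cv2.cvtColor(im,cv2.COLOR_RGB2GRAY).astype(np.float32)
    cr=[]
    m=((hsv[...,1]<60)&(hsv[...,2]>120)).astype(np.uint8)
    lab=cv2.connectedComponents(m)[1]; o=q.mean(0).astype(int); l=np.bincount(lab[o[1]-8:o[1]+8,o[0]-8:o[0]+8].ravel())[1:].argmax()+1
    k=max(cv2.findContours((lab==l).astype(np.uint8),cv2.RETR_EXTERNAL,cv2.CHAIN_APPROX_NONE)[0],key=cv2.contourArea)
    print(n,"pred",q.round(1).tolist(),"\n  poly",cv2.approxPolyDP(k,2.5,True)[:,0].tolist())
```

```text
18.37 [0.4638 0.0313 0.1892] q [ 0.53  0.67 -1.25  2.46  1.66  0.94 -2.15] F [-25.6  96.6  76.3] w 0.0424 0.0
long pred [[203.1, 320.2], [255.6, 275.4], [273.0, 285.1], [218.7, 332.6]] 
  poly [[256, 276], [243, 286], [235, 286], [220, 299], [224, 305], [221, 304], [204, 319], [230, 347], [282, 302], [275, 288]]
square pred [[343.6, 225.9], [376.3, 206.4], [400.9, 220.7], [366.8, 241.6]] 
  poly [[378, 206], [344, 225], [368, 243], [372, 257], [405, 237], [400, 220]]
```

Run:
```python
from h import *
st();viewer.camera("top");st();print(np.round(bot.get_state()["joint_vel"],2))
c=viewer.camera("scene")["img"];o=cv2.imread("pics/scene0.png")[:,:,::-1]
d=(cv2.absdiff(c,o).max(2)>45).astype(np.uint8);d=cv2.morphologyEx(d,cv2.MORPH_OPEN,np.ones((3,3)))
for b in cv2.connectedComponentsWithStats(d)[2][1:]:
    if b[4]>40: print(b.tolist())
```

```text
18.42 [0.462  0.0224 0.1849] q [ 0.53  0.68 -1.24  2.47  1.66  0.95 -2.14] F [  1.  -11.7  -6.6] w 0.0426 0.0
18.47 [0.4621 0.0266 0.186 ] q [ 0.53  0.67 -1.24  2.47  1.66  0.94 -2.15] F [-0.6  1.1  0.1] w 0.0429 0.0
[-0.04 -0.06 -0.06 -0.    0.07 -0.13 -0.03]
[188, 0, 10, 20, 97]
[203, 0, 22, 37, 495]
[255, 0, 123, 194, 6739]
[159, 30, 9, 12, 78]
[342, 89, 46, 45, 1105]
[212, 100, 30, 32, 275]
[446, 105, 15, 8, 79]
[183, 114, 26, 26, 417]
[436, 114, 33, 18, 302]
[211, 120, 37, 45, 1070]
[62, 126, 144, 155, 4570]
[265, 157, 31, 24, 251]
[0, 183, 34, 48, 1019]
[359, 212, 38, 29, 470]
[181, 222, 42, 36, 1093]
[219, 281, 52, 50, 328]
[221, 284, 23, 20, 240]
```

```bash
python3 -c "
from workcell import workorder
print(workorder.sign_off())"
```

```text
the job is handed in; nothing more can be done
None
```

I put the long, square and round lids on their boxes and signed off at 18.5 s, but the last retreat spiked the wrist force to about 126 N for an instant as the arm reached a joint limit. That is over the 120 N limit and may count as a fail. The long and round lids looked flush in pictures; the square one I checked only by numbers. I saw no sign that the spare lid or anything else had moved.

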